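# Fetch the blue test pot from behind the tall ware

### The job

The small blue test pot in the crate is hemmed in by three tall pieces (orange tumbler, white vase, green bottle): first stand all three aside on the grey side board, then take out the blue pot and stand it in the middle of the yellow ring on the banding wheel, and after that put each tall piece back in the crate on exactly the spot where it stood at the start. Set every piece down upright and gently, without tipping or dropping any, and leave the two little kiln props in the crate's front corners where they are.

Things in the scene. Friction and masses are not known exactly. Their poses are not given: they have to be found in the camera images.
- tumbler_mid (a point): Centre, on the axis at half height, of the matt terracotta-orange tumbler, standing mouth down: a closed taper, 90 mm high, 58 mm across at its foot, 55 mm at half height, 52 mm near the top. Round, loose, 0.2 to 0.5 kg. Stands at the left, right or front of the blue pot, as seen from the robot; which piece is where changes.
- vase_mid (a point): Centre, on the axis at half height, of the white ceramic vase: 92 mm high, 56 mm across (straight sides from 16 to 74 mm up), slightly narrower lip with a dark mouth. Round, loose, 0.2 to 0.5 kg. Stands at the left, right or front of the blue pot, as seen from the robot; which piece is where changes.
- bottle_mid (a point): Centre, on the axis at half height, of the green ceramic bottle: 94 mm high, 56 mm across (straight sides from 10 to 76 mm up), then a shoulder and a short 36 mm neck. Round, loose, 0.2 to 0.5 kg. Stands at the left, right or front of the blue pot, as seen from the robot; which piece is where changes.
- testpot_mid (a point): Centre, on the axis at half height, of the small blue test pot: round, 46 mm high, 54 mm across (straight sides from 10 to 37 mm up), loose, upright, 0.1 to 0.2 kg. It stands in the crate between the three tall pieces, about 66 mm from each (centre to centre), and the crate's back panel lies about 78 mm beyond its centre.
- crate: Fixed wooden crate in which the four pieces stand. Origin at the centre of its underside, x towards its back panel (away from the robot), z up. Floor 240 (x) by 250 (y) by 12 mm thick; back panel (x 108 to 120 mm) 67 mm high above the table, rims along both sides (y about +-121 mm) 24 mm high, front open.
- sideboard: The side board, the waiting place: a fixed flat light-grey rectangular board lying on the table, with a thin dark line along each long edge, 300 mm long (its x), 120 mm wide (its y), 12 mm thick; origin at the centre of its underside. It lies to the left or to the right of the crate, its length pointing roughly away from the robot. Free at the start.
- wheel_top (a point): Centre of the top of the banding wheel: a fixed (non-turning) round aluminium disc 160 mm across on a dark foot, its top 55 mm above the table, with a yellow ring (72 mm across) round its centre. It stands on the other side of the crate from the side board. This point lies on the top surface.
- prop_a: Bystander, to be left alone: a loose cream kiln prop, an upright cylinder 30 mm across and 40 mm high, standing on the crate's floor near its front left corner (as seen from the robot). Origin at the centre of its underside.
- prop_b: Bystander, to be left alone: a loose cream kiln prop, an upright cylinder 30 mm across and 40 mm high, standing on the crate's floor near its front right corner (as seen from the robot). Origin at the centre of its underside.

How it is judged:
By the outcome, as a careful person would: the job done as asked, in the order asked, and still so for the second after the job is handed in, with the robot touching nothing.
It also fails if it takes over 141 s, if anything falls off the work surface, if the arm or the gripper's body presses on something with over 40 N, if the wrist force passes 120 N, or if a joint passes its speed limit or range.

### The arm

A 6-joint arm with a two-finger parallel gripper is mounted at the origin on the work surface. World frame = base frame: x ahead of the robot, y to its left, z up, the work surface at z = 0. Lengths are in mm, angles in rad, forces in N, time in s.
With the tool pointing down it reaches from about 300 to 775 mm from the base axis. Payload 14.6 kg.
Tool frame: the origin (TCP) lies at the very end of the fingers, on their centre line; the grasp point (between the pads) lies 19 mm behind it; z points along the fingers, y is the line along which they close (so a half turn about z gives the same grasp; the last joint's range is limited). The gripper opens to 94 mm and grips with 3 to 60 N. Pads are 16 mm wide; open, the fingers measure 119 mm over their backs; the gripper's body (75 mm by 177 mm) begins 78 mm behind the grasp point.
Start: joints at [-1.338, 0.3, 1.521, -0, 1.321, -0.067], TCP at [162.424, -525.459, 183.846] pointing down, gripper open.
Joint ranges: [-3.03, 3.03], [-0.79, 2.21], [0.23, 2.52], [-1.04, 4.18], [0, 3.07], [-2.55, 2.55]. Speed limits (rad/s): [2.22, 2.22, 2.57, 3.14, 3.14, 3.14].

### API

Orientations are given as [roll, pitch, yaw] about the fixed x, y, z axes, in that order (R = Rz(yaw) Ry(pitch) Rx(roll)).
In Python, from cell import manip gives the robot as it stands.
- The arm moves only by the tool servo_tool, never from a script. Its argument "motion" is a list that holds one entry, the list of rows, each a list of 7 numbers: the shift along the world's x, y, z as a fraction of full scale, then the turn, a rotation vector about the world's x, y, z as a fraction of full scale, then the closure, from 0 (fully open) to 1 (shut). In form: [[[x, y, z, rx, ry, rz, gripper], ...]]. A call has 1 to 10 rows; each row is the pose to reach, as a shift and turn from the pose commanded when the call began, turning the shorter way round; what a row does not reach only later rows make up. Full scale, the value 1, is 0.5 m for a shift and pi rad for a turn. A row lasts 1/10 s, in which the tool goes at most 50 mm and 8.59 degrees, less where a joint would pass 70% of its speed; a pose out of reach is approached as far as the arm can. A call with a number of a shift or a turn outside -1 to 1 is refused whole. A call with a gripper value outside its range is refused whole. The fingers move at their own pace and stop on an object; "newtons" is the grip in N (left out, the last holds). Time passes only in rows, so rows that repeat a pose let the fingers close. It gives the time, the measured TCP pose, the force, the opening and the grip force at its end, in the units of the state.
- manip.read_state(): the state, without advancing time (a new reading comes with each control period).
- manip.camera(name): name is "side" or "top" or "wrist"; returns a dict with "frame" (480x640x3 uint8, red, green, blue), "range_z" (480x640 float32, mm along the optical axis (not along the pixel's ray), 0 where there is no reading), "vfov" (degrees; the focal length in pixels is half the picture's height over the tangent of half this angle, whatever the lens; pixels are square), "cx", "cy" (the principal point, pixels), "cam_to_world" (4x4, takes a point from camera to world coordinates). Camera axes: x right, y down, z forward; pixel columns grow to the right and rows downward; lengths in mm; the calibration is good to about 2 mm. A picture is of the moment at which its call begins.
- manip.sign_off(): hands the job in; it is judged then, once.
The state is a dict: "clock": time; "joints": joint angles; "qd": joint speeds; "effort": joint torques, N m; "eef_pos": TCP position; "eef_rot": TCP orientation; "wrist_force": force on the tool from outside, world axes, zero at the start; "moment": the same for the moment, N m; "finger_gap": finger opening in mm; "finger_force": force on a finger pad.
Only numpy, scipy, OpenCV 4.12 (cv2) and the standard library are available. Lean on these libraries where they do the work, as an engineer would, in place of code of your own. Each camera call takes 0.05 s, during which the arm holds its last target. There are 200 camera calls.

## Working session

There is one attempt and no reset: what is moved stays moved. The work goes in short steps, Python scripts to look and compute and a tool call to move; the robot and the scene stay as the last step left them, time stands still between calls to the robot, and variables do not carry over. Pictures are saved under pics/ and viewed, at most 14 in all, crops included, and the job is handed in when it is done.

Besides the shell and the picture viewer there is one more tool, called as name(argument=value, ...), one argument or row to a line, values as JSON. servo_tool: Moves the arm, as the interface text tells. Its arguments: {"type":"object","properties":{"motion":{"type":"array"},"newtons":{"type":"number"}},"required":["motion"]}

```bash
mkdir -p pics
cat > h.py <<'E'
import numpy as np, cv2
from cell import manip
def cam(n,save=None):
    c=manip.camera(n); f=240/np.tan(np.radians(c['vfov'])/2)
    d=c['range_z'].astype(float); v,u=np.mgrid[0:480,0:640]
    P=np.stack([(u-c['cx'])/f*d,(v-c['cy'])/f*d,d],-1)
    T=np.array(c['cam_to_world']); W=P@T[:3,:3].T+T[:3,3]; W[d==0]=np.nan
    if save: cv2.imwrite('pics/'+save,c['frame'][:,:,::-1])
    return c,W,f
E
python3 - <<'E'
from h import *
for n in ['top','side']:
    c,W,f=cam(n,n+'1.png'); np.savez(n+'1.npz',W=W,fr=c['frame'],T=c['cam_to_world'],f=f,cx=c['cx'],cy=c['cy'])
    print(n,f,np.round(c['cam_to_world'],3).tolist(),np.isnan(W).mean())
print(manip.read_state())
E
```

```text
top 452.77007541009885 [[0.022, -0.984, 0.177, 359.93], [-1.0, -0.023, -0.004, 5.74], [0.008, -0.177, -0.984, 1064.442], [0.0, 0.0, 0.0, 1.0]] 0.0038671875
side 486.7432357276766 [[-0.815, -0.286, 0.504, 132.606], [-0.579, 0.377, -0.722, 612.716], [0.017, -0.881, -0.473, 483.195], [0.0, 0.0, 0.0, 1.0]] 0.004013671875
{'clock': 0.1, 'joints': array([-1.33759590e+00,  3.00413860e-01,  1.52152002e+00, -1.21131287e-05,
        1.32067751e+00, -6.66076902e-02]), 'qd': array([-0.00030358, -0.00091662, -0.00188114, -0.00062257,  0.00048567,
       -0.00145398]), 'effort': array([ 7.27749193e-05, -5.32644689e+01, -3.53284478e+01,  7.08851824e-02,
        2.34431477e-02, -6.50048241e-05]), 'eef_pos': array([ 162.36663929, -525.22299459,  183.34356139]), 'eef_rot': array([-3.14057539e+00, -5.60987907e-05,  2.99811092e-01]), 'wrist_force': array([-0.84704484,  0.27915807,  0.62759399]), 'moment': array([0.00762118, 0.00209531, 0.04001382]), 'finger_force': 0.0, 'finger_gap': 93.92185951759829}
```

View pics/top1.png

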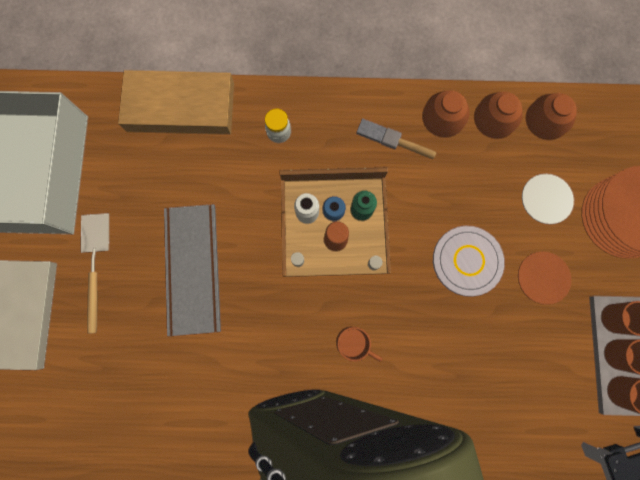

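View pics/side1.png

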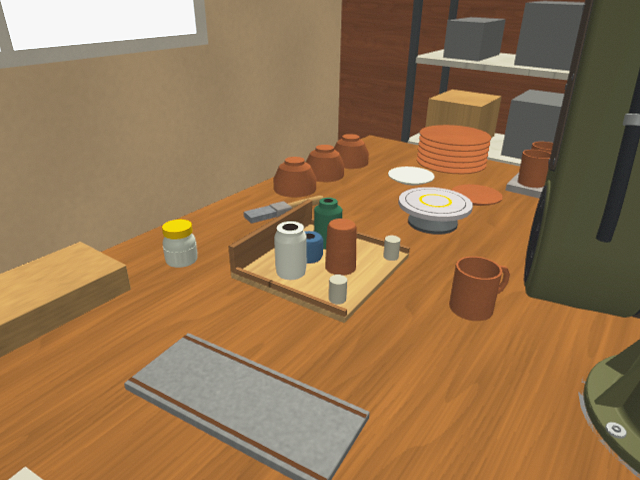

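The top view shows the vase at (307,206), pot at (334,208), bottle at (365,203) and tumbler at (337,235). The ring is at (469,260), the board at (192,270) and the props at (298,260) and (376,263). The side view confirms this layout. The vase is on the left, the bottle on the right and the tumbler in front.

Run:
```python
from h import *
from scipy.optimize import least_squares
D={n:np.load(n+'1.npz') for n in ['top','side']}
Wt=D['top']['W'];Ws=D['side']['W']
seed={}
for k,(u,v) in dict(vase=(307,203),pot=(334,208),bottle=(365,201),tumbler=(337,229),propa=(298,259),propb=(376,262),ring=(469,260),board=(192,270),floor=(320,262)).items():
    seed[k]=Wt[v,u]; print(k,Wt[v,u].round(1))
spec=dict(vase=(28,30,84),pot=(27,24,47),bottle=(28,24,86),tumbler=(27.5,25,95),propa=(15,18,48),propb=(15,18,48))
for k,(r,z0,z1) in spec.items():
  for nm,Ls in [('top',[Wt]),('side',[Ws]),('both',[Wt,Ws])]:
    P=np.concatenate([w.reshape(-1,3) for w in Ls]); s=seed[k]
    a=P[np.hypot(P[:,0]-s[0],P[:,1]-s[1])<r+12]
    b=a[(a[:,2]>z0)&(a[:,2]<z1)]
    rr=r-(b[:,2]-57)*(6/90/2) if k=='tumbler' else r
    x0=s[:2]
    q=least_squares(lambda x:np.hypot(b[:,0]-x[0],b[:,1]-x[1])-rr,x0,loss='soft_l1',f_scale=1.5).x if len(b)>5 else None
    print(k,nm,len(b),None if q is None else q.round(1),'ztop',np.nanpercentile(a[:,2],98).round(1) if len(a) else '')
# wheel ring
import cv2
for n in D:
    W=D[n]['W'];h=cv2.cvtColor(D[n]['fr'],cv2.COLOR_RGB2HSV)
    m=cv2.inRange(h,(20,120,120),(35,255,255))>0
    m&=np.hypot(W[...,0]-seed['ring'][0],W[...,1]-seed['ring'][1])<60
    p=W[m];q=least_squares(lambda x:np.hypot(p[:,0]-x[0],p[:,1]-x[1])-x[2],[*seed['ring'][:2],34]).x
    print('ring',n,q.round(1),np.median(p[:,2]).round(1))
    # disc
    m=(np.abs(W[...,2]-55)<5)&(np.hypot(W[...,0]-seed['ring'][0],W[...,1]-seed['ring'][1])<95)
    (c,r)=cv2.minEnclosingCircle(W[m][:,:2].astype(np.float32)); print(' disc',np.round(c,1),r)
    s=seed['board']
    m=(W[...,2]>6)&(W[...,2]<20)&(np.hypot(W[...,0]-s[0],W[...,1]-s[1])<190)
    mm=cv2.morphologyEx(m.astype(np.uint8),cv2.MORPH_OPEN,np.ones((5,5)))
    nl,lab,st,_=cv2.connectedComponentsWithStats(mm);i=1+st[1:,4].argmax()
    p=W[lab==i];print('board',n,cv2.minAreaRect(p[:,:2].astype(np.float32)),np.median(p[:,2]))
    P=W.reshape(-1,3); f=P[(np.abs(P[:,0]-(seed['floor'][0]))<20)&(np.abs(P[:,1]-seed['floor'][1])<15)]; print('floor',np.median(f[:,2]))
    b=P[(P[:,2]>55)&(P[:,2]<72)&(np.abs(P[:,1])<120)&(P[:,0]>seed['pot'][0]+60)&(P[:,0]<seed['pot'][0]+110)]
    print('back panel',b[:,0].min(),b[:,0].max(),np.polyfit(b[:,1],b[:,0],1))
    t=P[(np.abs(P[:,0]-seed['ring'][0]+120)<20)&(np.abs(P[:,1]-seed['ring'][1])<15)]; print('table',np.median(t[:,2]))
```

```text
vase [611.9  33.1 104.2]
pot [611.7 -27.4  66.2]
bottle [619.3 -93.7 104.8]
tumbler [555.8 -33.4 102.5]
propa [494.6  51.2  55.9]
propb [ 492.4 -124.7   50.9]
ring [ 501.  -333.4   56.2]
board [469.  298.8  12.3]
floor [494.6   1.5  11.8]
vase top 145 [610.8  34.2] ztop 108.0
vase side 866 [610.3  34.5] ztop 104.6
vase both 1011 [610.4  34.5] ztop 106.9
pot top 50 [617.4 -27.1] ztop 64.6
pot side 184 [617.  -27.8] ztop 59.8
pot both 234 [617.2 -27.5] ztop 63.6
bottle top 150 [621.  -93.4] ztop 109.8
bottle side 361 [620.5 -94.4] ztop 106.9
bottle both 511 [620.8 -94.2] ztop 109.2
tumbler top 192 [549.6 -32.7] ztop 105.8
tumbler side 1173 [549.  -33.6] ztop 102.4
tumbler both 1365 [549.2 -33.5] ztop 104.7
propa top 18 [496.4  54.4] ztop 55.9
propa side 273 [496.1  53.5] ztop 52.9
propa both 291 [496.2  53.5] ztop 54.7
propb top 27 [ 492.5 -123.4] ztop 56.6
propb side 219 [ 492.1 -123.7] ztop 52.6
propb both 246 [ 492.1 -123.7] ztop 55.6
ring top [ 501.  -332.7   32.5] 57.4
 disc [ 500.1 -331.8] 80.35706329345703
board top ((472.7039794921875, 302.34857177734375), (300.0248718261719, 121.44100952148438), 6.057241439819336) 12.925813337369618
floor 13.471620041149322
back panel 685.8762311338539 708.6419701319103 [-5.08712622e-02  6.96148649e+02]
table 1.6791110305266557
ring side [ 500.  -334.5   32.7] 55.8
 disc [ 498.9 -332.5] 83.02886199951172
board side ((473.1984558105469, 301.6566162109375), (302.24578857421875, 122.36521911621094), 5.886685848236084) 11.782409932712966
floor 11.904260985163887
back panel 685.3914081319684 711.0080448934713 [-4.81932443e-02  6.94101510e+02]
table -0.01731674636218372
```

Both views agree to about 1 mm, and the heights are sane: floor and board at 12, wheel at 55, tops at about 104. I'll grip the tumbler and pot along y, and the vase and bottle along x. The tumbler goes first.

servo_tool(
  motion=[
    [[0.773,0.984,0.034,0,0,-0.0955,0],[0.773,0.984,0.034,0,0,-0.0955,0],[0.773,0.984,0.034,0,0,-0.0955,0],[0.773,0.984,0.034,0,0,-0.0955,0],[0.773,0.984,0.034,0,0,-0.0955,0],[0.773,0.984,0.034,0,0,-0.0955,0],[0.773,0.984,0.034,0,0,-0.0955,0],[0.773,0.984,0.034,0,0,-0.0955,0],[0.773,0.984,0.034,0,0,-0.0955,0],[0.773,0.984,0.034,0,0,-0.0955,0]],
  ],
  newtons=20,
)

```text
clock: 1.1
eef_pos: [469.6, -133.6, 197.3]
eef_rot: [-3.142, 0.0, -0.0]
wrist_force: [0.1, -1.0, 0.7]
finger_gap: 94.3
finger_force: 0.0
```

servo_tool(
  motion=[
    [[0.13,0.16,0,0,0,0,0],[0.13,0.16,0,0,0,0,0],[0.13,0.16,0,0,0,0,0],[0.13,0.16,0,0,0,0,0],[0.13,0.16,0,0,0,0,0],[0.13,0.16,0,0,0,0,0]],
  ],
)

```text
clock: 1.7
eef_pos: [533.2, -56.7, 197.5]
eef_rot: [3.141, -0.0, -0.002]
wrist_force: [-0.4, -1.1, 0.9]
finger_gap: 93.9
finger_force: 0.0
```

Run:
```python
from h import *
c,W,f=cam('wrist','w1.png'); s=manip.read_state(); print(s['eef_pos'],s['eef_rot'],np.round(c['cam_to_world'],3).tolist())
for u,v in [(320,240),(320,100),(320,400)]: print(W[v,u])
```

```text
[533.31855707 -56.62355404 197.5280846 ] [ 3.14150707e+00 -2.06466389e-04 -1.84760737e-03] [[-0.003, -0.969, -0.247, 604.419], [-1.0, 0.003, 0.001, -57.406], [-0.0, 0.247, -0.969, 397.665], [0.0, 0.0, 0.0, 1.0]]
[504.54140957 -54.21461016  10.55232034]
[636.84430938 -54.82403251   9.92190502]
[557.64681682 -56.73831646 333.69715134]
```

View pics/w1.png

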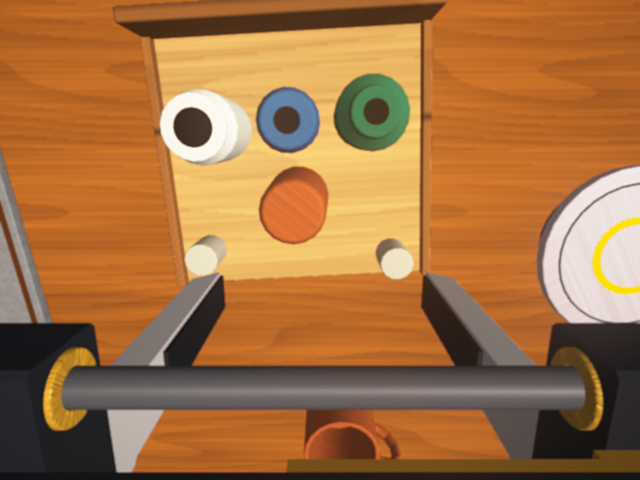

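The wrist view shows the vase mouth at (193,126), pot mouth at (287,120), bottle mouth at (376,111), tumbler top at about (291,212), and the props at (208,256) and (397,262). I'll check the centres from this third view.

```bash
cat > tops.py <<'E'
from h import *
from scipy.optimize import least_squares
C=dict(vase=(610.4,34.5,104),pot=(617.2,-27.5,58),bottle=(620.8,-94.2,106),tumbler=(549.2,-33.5,102))
def tops(n='wrist'):
    c,W,f=cam(n)
    for k,(x,y,z) in C.items():
        m=(np.hypot(W[...,0]-x,W[...,1]-y)<34)
        zt=np.nanpercentile(W[m][:,2],90)
        m&=np.abs(W[...,2]-z)<5
        h,_=cv2.findNonZero(m.astype(np.uint8)),0
        p=W[m][:,:2].astype(np.float32); q,r=cv2.minEnclosingCircle(p) if len(p) else ((0,0),0)
        print(k,np.round(q,1),round(r,1),'z90',zt.round(1),len(p))
E
python3 -c "
from tops import *
tops()"
```

```text
vase [611.1  35.1] 23.6 z90 104.3 3511
pot [617.6 -27.7] 25.2 z90 58.2 2922
bottle [621.4 -94.1] 18.0 z90 105.9 2141
tumbler [549.5 -33.5] 25.5 z90 342.2 3342
```

servo_tool(
  motion=[
    [[0.032,0.046,-0.05,0,0,0,0],[0.032,0.046,-0.12,0,0,0,0],[0.032,0.046,-0.18,0,0,0,0],[0.032,0.046,-0.23,0,0,0,0],[0.032,0.046,-0.27,0,0,0,0],[0.032,0.046,-0.295,0,0,0,0],[0.032,0.046,-0.307,0,0,0,0],[0.032,0.046,-0.307,0,0,0,0],[0.032,0.046,-0.307,0,0,0,0.2],[0.032,0.046,-0.307,0,0,0,0.4]],
  ],
)

```text
clock: 2.8
eef_pos: [550.3, -32.6, 44.8]
eef_rot: [3.141, -0.001, -0.0]
wrist_force: [-0.7, 0.5, -0.1]
finger_gap: 81.5
finger_force: 0.0
```

servo_tool(
  motion=[
    [[0,0,0,0,0,0,0.7],[0,0,0,0,0,0,0.7],[0,0,0,0,0,0,0.7],[0,0,0,0,0,0,0.7],[0,0,0,0,0,0,0.7]],
  ],
  newtons=20,
)

```text
clock: 3.3
eef_pos: [549.9, -32.6, 44.0]
eef_rot: [3.141, -0.0, -0.0]
wrist_force: [-0.6, -0.9, 1.9]
finger_gap: 53.3
finger_force: 20.0
```

servo_tool(
  motion=[
    [[0,0,0,0,0,0,0.7],[0,0,0.02,0,0,0,0.7],[0,0,0.06,0,0,0,0.7],[0,0,0.12,0,0,0,0.7],[0,0,0.19,0,0,0,0.7],[0,0.01,0.25,0,0,0,0.7],[-0.01,0.04,0.29,0,0,0,0.7],[-0.02,0.09,0.3,0,0,0,0.7],[-0.035,0.15,0.3,0,0,0,0.7],[-0.052,0.22,0.3,0,0,0,0.7]],
  ],
  newtons=30,
)

```text
clock: 4.3
eef_pos: [523.3, 78.2, 194.5]
eef_rot: [-3.141, -0.0, -0.001]
wrist_force: [0.5, 0.1, -1.2]
finger_gap: 52.7
finger_force: 29.9
```

servo_tool(
  motion=[
    [[-0.018,0.08,0,0,0,0,0.7],[-0.036,0.16,0,0,0,0,0.7],[-0.055,0.24,0,0,0,0,0.7],[-0.073,0.32,0,0,0,0,0.7],[-0.09,0.39,0,0,0,0,0.7],[-0.1,0.43,0,0,0,0,0.7],[-0.102,0.449,-0.02,0,0,0,0.7],[-0.102,0.449,-0.07,0,0,0,0.7],[-0.102,0.449,-0.12,0,0,0,0.7]],
  ],
)

```text
clock: 5.2
eef_pos: [472.8, 301.6, 132.8]
eef_rot: [-3.142, -0.0, -0.0]
wrist_force: [0.9, 0.1, -2.5]
finger_gap: 52.9
finger_force: 29.9
```

servo_tool(
  motion=[
    [[0,0,-0.04,0,0,0,0.7],[0,0,-0.08,0,0,0,0.7],[0,0,-0.12,0,0,0,0.7],[0,0,-0.145,0,0,0,0.7],[0,0,-0.16,0,0,0,0.7],[0,0,-0.168,0,0,0,0.7],[0,0,-0.172,0,0,0,0.7],[0,0,-0.174,0,0,0,0.7],[0,0,-0.174,0,0,0,0.7]],
  ],
)

```text
clock: 6.1
eef_pos: [473.0, 302.1, 47.3]
eef_rot: [-3.141, -0.001, -0.0]
wrist_force: [-0.3, -0.8, -1.4]
finger_gap: 52.7
finger_force: 29.9
```

servo_tool(
  motion=[
    [[0,0,-0.002,0,0,0,0.7],[0,0,-0.004,0,0,0,0.7],[0,0,-0.005,0,0,0,0.7],[0,0,-0.006,0,0,0,0.7],[0,0,-0.006,0,0,0,0.7]],
  ],
)

```text
clock: 6.6
eef_pos: [472.8, 302.0, 44.0]
eef_rot: [-3.141, -0.0, -0.0]
wrist_force: [-1.4, -0.3, 0.1]
finger_gap: 53.1
finger_force: 30.0
```

servo_tool(
  motion=[
    [[0,0,-0.001,0,0,0,0.7],[0,0,-0.001,0,0,0,0.35],[0,0,-0.001,0,0,0,0.3],[0,0,-0.001,0,0,0,0.1],[0,0,0,0,0,0,0.05],[0,0,0.04,0,0,0,0],[0,0,0.1,0,0,0,0],[0,0,0.18,0,0,0,0],[0,0,0.26,0,0,0,0],[0,0,0.3,0,0,0,0]],
  ],
)

```text
clock: 7.6
eef_pos: [473.5, 302.4, 197.5]
eef_rot: [-3.139, -0.004, -0.0]
wrist_force: [-0.0, 0.4, -0.6]
finger_gap: 94.3
finger_force: 0.0
```

servo_tool(
  motion=[
    [[0.275,-0.534,0,0,0,0.5,0],[0.275,-0.534,0,0,0,0.5,0],[0.275,-0.534,0,0,0,0.5,0],[0.275,-0.534,0,0,0,0.5,0],[0.275,-0.534,0,0,0,0.5,0],[0.275,-0.534,0,0,0,0.5,0],[0.275,-0.534,0,0,0,0.5,0],[0.275,-0.534,0,0,0,0.5,0],[0.275,-0.534,0,0,0,0.5,0],[0.275,-0.534,0,0,0,0.5,0]],
  ],
)

```text
clock: 8.6
eef_pos: [610.3, 34.7, 193.7]
eef_rot: [-3.141, 0.0, 1.448]
wrist_force: [0.4, -0.4, 0.8]
finger_gap: 94.0
finger_force: 0.0
```

servo_tool(
  motion=[
    [[0,0,0,0,0,0.02,0],[0,0,0,0,0,0.02,0]],
  ],
)

```text
clock: 8.8
eef_pos: [610.3, 34.9, 193.7]
eef_rot: [-3.141, 0.0, 1.506]
wrist_force: [-0.3, -0.0, 0.0]
finger_gap: 93.6
finger_force: 0.0
```

Run:
```python
from h import *
s=manip.read_state(); print(s['eef_pos'],s['eef_rot'])
c,W,f=cam('side','s2.png')
```

```text
[610.27255731  34.94501635 193.74415168] [-3.14145122e+00  5.05032979e-06  1.50609358e+00]
```

View pics/s2.png

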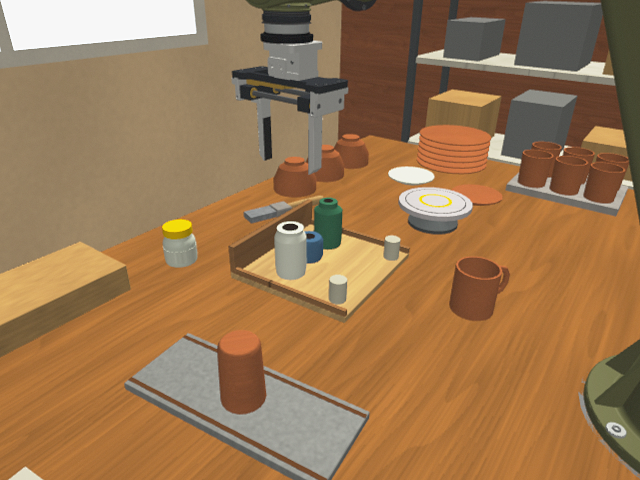

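The tumbler stands upright in the middle of the board, at about (241,370) in the side view. The vase is next.

servo_tool(
  motion=[
    [[0.001,0,-0.05,0,0,0.02,0],[0.001,0,-0.12,0,0,0.02,0],[0.001,0,-0.18,0,0,0.02,0],[0.001,0,-0.23,0,0,0.02,0],[0.001,0,-0.27,0,0,0.02,0],[0.001,0,-0.29,0,0,0.02,0],[0.001,0,-0.3,0,0,0.02,0],[0.001,0,-0.3,0,0,0.02,0],[0.001,0,-0.3,0,0,0.02,0.2],[0.001,0,-0.3,0,0,0.02,0.38]],
  ],
  newtons=20,
)

```text
clock: 9.85
eef_pos: [611.3, 35.0, 44.8]
eef_rot: [3.14, -0.0, 1.568]
wrist_force: [-1.1, 0.0, -0.4]
finger_gap: 81.3
finger_force: 0.0
```

servo_tool(
  motion=[
    [[0,0,0,0,0,0,0.7],[0,0,0,0,0,0,0.7],[0,0,0,0,0,0,0.7],[0,0,0,0,0,0,0.7],[0,0,0,0,0,0,0.7]],
  ],
)

```text
clock: 10.35
eef_pos: [610.9, 34.9, 44.0]
eef_rot: [3.141, 0.0, 1.568]
wrist_force: [-0.1, 1.2, 1.2]
finger_gap: 55.4
finger_force: 20.0
```

servo_tool(
  motion=[
    [[0,0,0,0,0,0,0.7],[0,0,0.02,0,0,0,0.7],[0,0,0.06,0,0,0,0.7],[0,0,0.12,0,0,0,0.7],[0,0,0.19,0,0,0,0.7],[0,0.01,0.25,0,0,0,0.7],[-0.005,0.04,0.29,0,0,0,0.7],[-0.01,0.09,0.3,0,0,0,0.7],[-0.018,0.15,0.3,0,0,0,0.7],[-0.026,0.22,0.3,0,0,0,0.7]],
  ],
  newtons=30,
)

```text
clock: 11.35
eef_pos: [597.4, 145.5, 194.4]
eef_rot: [-3.141, 0.0, 1.567]
wrist_force: [0.8, 0.3, -2.5]
finger_gap: 55.3
finger_force: 30.0
```

servo_tool(
  motion=[
    [[-0.009,0.08,0,0,0,0,0.7],[-0.018,0.16,0,0,0,0,0.7],[-0.027,0.24,0,0,0,0,0.7],[-0.036,0.3,0,0,0,0,0.7],[-0.041,0.33,-0.02,0,0,0,0.7],[-0.041,0.336,-0.06,0,0,0,0.7],[-0.041,0.336,-0.11,0,0,0,0.7],[-0.041,0.336,-0.16,0,0,0,0.7],[-0.041,0.336,-0.2,0,0,0,0.7],[-0.041,0.336,-0.23,0,0,0,0.7]],
  ],
)

```text
clock: 12.35
eef_pos: [576.8, 311.9, 76.8]
eef_rot: [-3.14, 0.001, 1.567]
wrist_force: [-0.7, 0.4, -2.3]
finger_gap: 55.2
finger_force: 30.0
```

servo_tool(
  motion=[
    [[0,0,-0.025,0,0,0,0.7],[0,0,-0.045,0,0,0,0.7],[0,0,-0.057,0,0,0,0.7],[0,0,-0.063,0,0,0,0.7],[0,0,-0.065,0,0,0,0.7],[0,0,-0.067,0,0,0,0.7],[0,0,-0.068,0,0,0,0.7],[0,0,-0.069,0,0,0,0.7],[0,0,-0.069,0,0,0,0.7]],
  ],
)

```text
clock: 13.25
eef_pos: [577.3, 313.0, 44.4]
eef_rot: [3.141, -0.0, 1.568]
wrist_force: [-0.3, 0.9, -2.8]
finger_gap: 55.0
finger_force: 30.0
```

servo_tool(
  motion=[
    [[0,0,-0.001,0,0,0,0.7],[0,0,-0.002,0,0,0,0.7],[0,0,-0.002,0,0,0,0.7]],
  ],
)

```text
clock: 13.55
eef_pos: [577.4, 313.1, 44.0]
eef_rot: [3.141, -0.0, 1.568]
wrist_force: [-2.6, -0.9, 4.5]
finger_gap: 55.6
finger_force: 30.0
```

servo_tool(
  motion=[
    [[0,0,0,0,0,0,0.38],[0,0,0,0,0,0,0.33],[0,0,0,0,0,0,0.2],[0,0,0,0,0,0,0.2],[0,0,0.01,0,0,0,0.2],[0,0,0.04,0,0,0,0.2],[0,0,0.1,0,0,0,0.2],[0,0,0.18,0,0,0,0.2],[0,0,0.26,0,0,0,0.1],[0,0,0.3,0,0,0,0]],
  ],
)

```text
clock: 14.55
eef_pos: [578.1, 313.4, 199.0]
eef_rot: [3.136, -0.003, 1.568]
wrist_force: [-0.6, -0.0, -0.6]
finger_gap: 87.9
finger_force: 0.0
```

servo_tool(
  motion=[
    [[0.088,-0.814,0,0,0,0,0],[0.088,-0.814,0,0,0,0,0],[0.088,-0.814,0,0,0,0,0],[0.088,-0.814,0,0,0,0,0],[0.088,-0.814,0,0,0,0,0],[0.088,-0.814,0,0,0,0,0],[0.088,-0.814,0,0,0,0,0],[0.088,-0.814,0,0,0,0,0],[0.088,-0.814,0,0,0,0,0],[0.088,-0.814,0,0,0,0,0]],
  ],
)

```text
clock: 15.55
eef_pos: [621.3, -95.6, 194.3]
eef_rot: [3.141, 0.0, 1.566]
wrist_force: [-0.4, -0.4, 0.8]
finger_gap: 93.9
finger_force: 0.0
```

Run:
```python
from tops import *
s=manip.read_state(); print(s['eef_pos'],s['eef_rot'])
tops('top')
c,W,f=cam('side','s3.png')
```

```text
[621.27027724 -95.56988187 194.25865572] [3.14074206e+00 1.70484723e-04 1.56553442e+00]
vase [0 0] 0 z90 15.7 0
pot [617.6 -19.6] 23.2 z90 531.8 153
bottle [0 0] 0 z90 524.3 0
tumbler [0 0] 0 z90 554.5 0
```

View pics/s3.png

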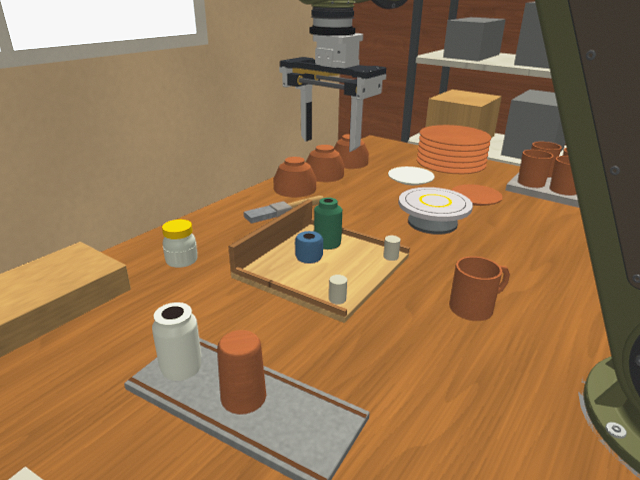

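The vase and tumbler stand upright on the board, at (178,345) and (241,372). The bottle is next.

servo_tool(
  motion=[
    [[0,0,-0.05,0,0,0,0],[0,0,-0.12,0,0,0,0],[0,0,-0.18,0,0,0,0],[0,0,-0.23,0,0,0,0],[0,0,-0.27,0,0,0,0],[0,0,-0.29,0,0,0,0],[0,0,-0.3,0,0,0,0],[0,0,-0.3,0,0,0,0],[0,0,-0.3,0,0,0,0.2],[0,0,-0.3,0,0,0,0.38]],
  ],
  newtons=20,
)

```text
clock: 16.65
eef_pos: [621.8, -94.0, 44.4]
eef_rot: [3.14, 0.0, 1.568]
wrist_force: [-0.7, -0.6, -0.8]
finger_gap: 81.5
finger_force: 0.0
```

servo_tool(
  motion=[
    [[0,0,0,0,0,0,0.7],[0,0,0,0,0,0,0.7],[0,0,0,0,0,0,0.7],[0,0,0,0,0,0,0.7],[0,0,0,0,0,0,0.7]],
  ],
)

```text
clock: 17.15
eef_pos: [621.4, -94.1, 43.5]
eef_rot: [3.141, 0.0, 1.568]
wrist_force: [0.3, 0.0, 1.7]
finger_gap: 55.1
finger_force: 20.0
```

servo_tool(
  motion=[
    [[0,0,0,0,0,0,0.7],[0,0,0.02,0,0,0,0.7],[0,0,0.06,0,0,0,0.7],[0,0,0.12,0,0,0,0.7],[0,0,0.19,0,0,0,0.7],[-0.005,0.01,0.25,0,0,0,0.7],[-0.025,0.04,0.29,0,0,0,0.7],[-0.06,0.09,0.3,0,0,0,0.7],[-0.1,0.15,0.3,0,0,0,0.7],[-0.14,0.21,0.3,0,0,0,0.7]],
  ],
  newtons=30,
)

```text
clock: 18.15
eef_pos: [550.0, 11.8, 193.5]
eef_rot: [-3.141, -0.0, 1.568]
wrist_force: [0.2, 1.9, -4.3]
finger_gap: 55.1
finger_force: 30.0
```

servo_tool(
  motion=[
    [[-0.046,0.07,0,0,0,0,0.7],[-0.092,0.14,0,0,0,0,0.7],[-0.138,0.21,0,0,0,0,0.7],[-0.184,0.28,0,0,0,0,0.7],[-0.23,0.35,0,0,0,0,0.7],[-0.276,0.42,0,0,0,0,0.7],[-0.322,0.49,0,0,0,0,0.7],[-0.355,0.54,0,0,0,0,0.7],[-0.366,0.56,0,0,0,0,0.7],[-0.366,0.56,-0.02,0,0,0,0.7]],
  ],
)

```text
clock: 19.15
eef_pos: [368.1, 292.0, 184.1]
eef_rot: [3.14, -0.001, 1.57]
wrist_force: [0.4, -0.6, -5.1]
finger_gap: 55.2
finger_force: 30.0
```

servo_tool(
  motion=[
    [[0,0,-0.05,0,0,0,0.7],[0,0,-0.1,0,0,0,0.7],[0,0,-0.15,0,0,0,0.7],[0,0,-0.2,0,0,0,0.7],[0,0,-0.235,0,0,0,0.7],[0,0,-0.26,0,0,0,0.7],[0,0,-0.27,0,0,0,0.7],[0,0,-0.274,0,0,0,0.7],[0,0,-0.276,0,0,0,0.7],[0,0,-0.277,0,0,0,0.7]],
  ],
)

```text
clock: 20.15
eef_pos: [368.7, 291.1, 45.4]
eef_rot: [3.141, -0.001, 1.568]
wrist_force: [0.1, -0.7, -4.5]
finger_gap: 55.2
finger_force: 30.0
```

servo_tool(
  motion=[
    [[0,0,-0.001,0,0,0,0.7],[0,0,-0.002,0,0,0,0.7],[0,0,-0.003,0,0,0,0.7],[0,0,-0.003,0,0,0,0.7]],
  ],
)

```text
clock: 20.55
eef_pos: [368.4, 291.0, 43.5]
eef_rot: [3.141, -0.0, 1.568]
wrist_force: [0.8, -0.4, -2.6]
finger_gap: 55.4
finger_force: 30.0
```

servo_tool(
  motion=[
    [[0,0,-0.001,0,0,0,0.7],[0,0,-0.001,0,0,0,0.38],[0,0,-0.001,0,0,0,0.33],[0,0,-0.001,0,0,0,0.2],[0,0,-0.001,0,0,0,0.2],[0,0,0.03,0,0,0,0.2],[0,0,0.1,0,0,0,0.2],[0,0,0.18,0,0,0,0.2],[0,0,0.26,0,0,0,0.1],[0,0,0.3,0,0,0,0]],
  ],
)

```text
clock: 21.55
eef_pos: [368.9, 291.4, 196.7]
eef_rot: [3.138, -0.002, 1.568]
wrist_force: [-0.2, -0.3, -1.0]
finger_gap: 88.1
finger_force: 0.0
```

servo_tool(
  motion=[
    [[0.498,-0.637,0,0,0,-0.5,0],[0.498,-0.637,0,0,0,-0.5,0],[0.498,-0.637,0,0,0,-0.5,0],[0.498,-0.637,0,0,0,-0.5,0],[0.498,-0.637,0,0,0,-0.5,0],[0.498,-0.637,0,0,0,-0.5,0],[0.498,-0.637,0,0,0,-0.5,0],[0.498,-0.637,0,0,0,-0.5,0],[0.498,-0.637,0,0,0,-0.5,0],[0.498,-0.637,0,0,0,-0.5,0]],
  ],
)

```text
clock: 22.55
eef_pos: [617.7, -29.2, 192.4]
eef_rot: [-3.141, 0.001, 0.06]
wrist_force: [-0.1, 0.1, -0.0]
finger_gap: 94.3
finger_force: 0.0
```

servo_tool(
  motion=[
    [[0,0,0,0,0,-0.02,0],[0,0,0,0,0,-0.02,0]],
  ],
)

```text
clock: 22.75
eef_pos: [617.3, -27.7, 193.1]
eef_rot: [-3.142, 0.0, 0.004]
wrist_force: [0.1, 0.8, -0.4]
finger_gap: 93.9
finger_force: 0.0
```

Run:
```python
from tops import *
s=manip.read_state(); print(s['eef_pos'],s['eef_rot'])
tops('wrist')
c,W,f=cam('side','s4.png')
```

```text
[617.27997532 -27.67962297 193.10609114] [-3.14153090e+00  3.25324240e-04  4.15752771e-03]
vase [0 0] 0 z90 335.0 0
pot [618.1 -27.3] 25.1 z90 344.7 2513
bottle [0 0] 0 z90 335.7 0
tumbler [0 0] 0 z90 12.5 0
```

View pics/s4.png

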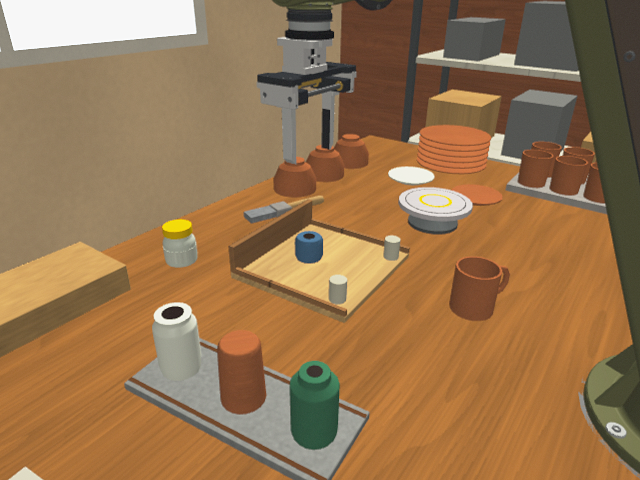

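All three tall pieces stand upright on the board: vase (178,345), tumbler (241,372) and bottle (315,405). The blue pot at (309,247) is now free, so I'll take it.

servo_tool(
  motion=[
    [[0.001,0,-0.06,0,0,0,0],[0.001,0,-0.14,0,0,0,0],[0.001,0,-0.21,0,0,0,0],[0.001,0,-0.27,0,0,0,0],[0.001,0,-0.31,0,0,0,0],[0.001,0,-0.335,0,0,0,0],[0.001,0,-0.346,0,0,0,0],[0.001,0,-0.348,0,0,0,0],[0.001,0,-0.348,0,0,0,0.2],[0.001,0,-0.348,0,0,0,0.39]],
  ],
  newtons=15,
)

```text
clock: 23.85
eef_pos: [618.3, -27.6, 20.4]
eef_rot: [3.141, -0.002, 0.005]
wrist_force: [-0.4, 0.5, 0.5]
finger_gap: 81.4
finger_force: 0.0
```

servo_tool(
  motion=[
    [[0,0,0,0,0,0,0.7],[0,0,0,0,0,0,0.7],[0,0,0,0,0,0,0.7],[0,0,0,0,0,0,0.7],[0,0,0,0,0,0,0.7]],
  ],
)

```text
clock: 24.35
eef_pos: [617.8, -27.6, 19.5]
eef_rot: [3.142, -0.0, 0.005]
wrist_force: [0.1, 0.3, 1.0]
finger_gap: 52.9
finger_force: 15.0
```

servo_tool(
  motion=[
    [[0,0,0,0,0,0,0.7],[0,0,0.02,0,0,0,0.7],[0,0,0.06,0,0,0,0.7],[0,0,0.12,0,0,0,0.7],[0,0,0.18,0,0,0,0.7],[-0.01,-0.02,0.23,0,0,0,0.7],[-0.02,-0.06,0.26,0,0,0,0.7],[-0.045,-0.12,0.26,0,0,0,0.7],[-0.07,-0.19,0.26,0,0,0,0.7],[-0.1,-0.26,0.26,0,0,0,0.7]],
  ],
  newtons=20,
)

```text
clock: 25.35
eef_pos: [567.2, -158.6, 149.9]
eef_rot: [3.141, -0.0, 0.006]
wrist_force: [0.2, -1.1, -2.0]
finger_gap: 52.9
finger_force: 20.0
```

servo_tool(
  motion=[
    [[-0.03,-0.08,0,0,0,0,0.7],[-0.06,-0.16,0,0,0,0,0.7],[-0.09,-0.23,0,0,0,0,0.7],[-0.115,-0.3,0,0,0,0,0.7],[-0.132,-0.34,0,0,0,0,0.7],[-0.135,-0.351,0,0,0,0,0.7],[-0.135,-0.351,-0.04,0,0,0,0.7],[-0.135,-0.351,-0.09,0,0,0,0.7],[-0.135,-0.351,-0.125,0,0,0,0.7],[-0.135,-0.351,-0.145,0,0,0,0.7]],
  ],
)

```text
clock: 26.35
eef_pos: [500.2, -332.0, 75.6]
eef_rot: [-3.14, 0.001, 0.006]
wrist_force: [-1.1, 0.8, -2.0]
finger_gap: 52.8
finger_force: 20.0
```

servo_tool(
  motion=[
    [[0,0,-0.01,0,0,0,0.7],[0,0,-0.016,0,0,0,0.7],[0,0,-0.019,0,0,0,0.7],[0,0,-0.022,0,0,0,0.7],[0,0,-0.024,0,0,0,0.7],[0,0,-0.024,0,0,0,0.7]],
  ],
)

```text
clock: 26.95
eef_pos: [500.3, -333.1, 65.0]
eef_rot: [3.141, -0.0, 0.005]
wrist_force: [0.8, 0.4, -0.4]
finger_gap: 53.0
finger_force: 20.0
```

servo_tool(
  motion=[
    [[0,0,-0.001,0,0,0,0.7],[0,0,-0.002,0,0,0,0.7],[0,0,-0.003,0,0,0,0.7],[0,0,-0.004,0,0,0,0.7],[0,0,-0.004,0,0,0,0.7]],
  ],
)

```text
clock: 27.45
eef_pos: [500.3, -333.0, 62.8]
eef_rot: [-3.142, 0.0, 0.005]
wrist_force: [0.9, -0.0, -1.9]
finger_gap: 52.7
finger_force: 20.0
```

servo_tool(
  motion=[
    [[0,0,-0.001,0,0,0,0.7],[0,0,-0.002,0,0,0,0.7],[0,0,-0.002,0,0,0,0.7]],
  ],
)

```text
clock: 27.75
eef_pos: [500.4, -333.1, 62.4]
eef_rot: [3.141, -0.0, 0.005]
wrist_force: [-2.5, 1.7, 5.2]
finger_gap: 52.8
finger_force: 20.0
```

servo_tool(
  motion=[
    [[0,0,0,0,0,0,0.4],[0,0,0,0,0,0,0.35],[0,0,0,0,0,0,0.2],[0,0,0,0,0,0,0.1],[0,0,0.01,0,0,0,0.05],[0,0,0.05,0,0,0,0],[0,0,0.12,0,0,0,0],[0,0,0.2,0,0,0,0],[0,0,0.25,0,0,0,0],[0,0,0.265,0,0,0,0]],
  ],
)

```text
clock: 28.75
eef_pos: [501.1, -333.6, 197.7]
eef_rot: [3.139, -0.004, 0.005]
wrist_force: [-0.3, 0.3, -0.4]
finger_gap: 93.9
finger_force: 0.0
```

Run:
```python
import tops; from tops import *
tops.C=dict(pot=(500.4,-333.1,101)); tops.tops()
c,W,f=cam('wrist','w2.png')
h=cv2.cvtColor(c['frame'],cv2.COLOR_RGB2HSV)
m=(cv2.inRange(h,(20,120,120),(35,255,255))>0)&(np.abs(W[...,2]-55)<6)&(np.hypot(W[...,0]-500,W[...,1]+333)<50)
p=W[m];q=least_squares(lambda x:np.hypot(p[:,0]-x[0],p[:,1]-x[1])-x[2],[500,-333,34]).x
print(q,len(p),manip.read_state()['eef_pos'])
```

```text
Traceback (most recent call last):
AttributeError: 'function' object has no attribute 'tops'
```

Run:
```python
from tops import *
C.clear(); C['pot']=(500.4,-333.1,101); tops()
c,W,f=cam('wrist','w2.png')
h=cv2.cvtColor(c['frame'],cv2.COLOR_RGB2HSV)
m=(cv2.inRange(h,(20,120,120),(35,255,255))>0)&(np.abs(W[...,2]-55)<6)&(np.hypot(W[...,0]-500,W[...,1]+333)<50)
p=W[m];q=least_squares(lambda x:np.hypot(p[:,0]-x[0],p[:,1]-x[1])-x[2],[500,-333,34]).x
print(q,len(p),manip.read_state()['eef_pos'])
```

```text
pot [ 500.6 -333.3] 25.3 z90 349.3 3116
[ 499.97888486 -333.08900896   33.01638423] 1154 [ 500.452462   -333.16921521  194.75427964]
```

View pics/w2.png

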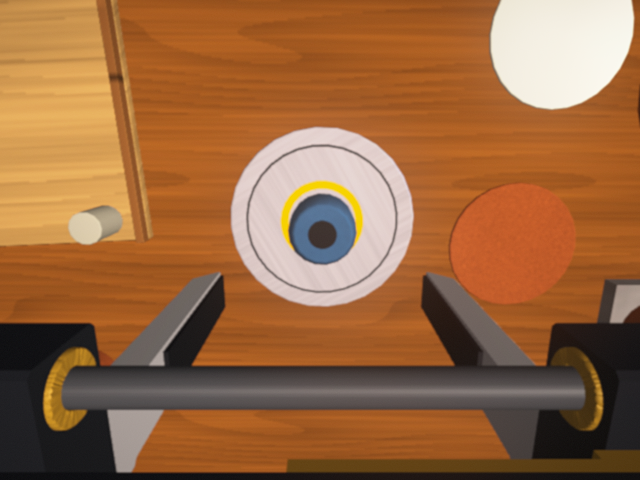

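The pot stands in the ring at (322,230), within 1 mm of its centre. Next I return the vase.

servo_tool(
  motion=[
    [[0.077,0.9,0,0,0,0.5,0],[0.077,0.9,0,0,0,0.5,0],[0.077,0.9,0,0,0,0.5,0],[0.077,0.9,0,0,0,0.5,0],[0.077,0.9,0,0,0,0.5,0],[0.077,0.9,0,0,0,0.5,0],[0.077,0.9,0,0,0,0.5,0],[0.077,0.9,0,0,0,0.5,0],[0.077,0.9,0,0,0,0.5,0],[0.077,0.9,0,0,0,0.5,0]],
  ],
)

```text
clock: 29.85
eef_pos: [537.8, 121.7, 192.0]
eef_rot: [-3.138, -0.0, 1.516]
wrist_force: [-0.1, -0.6, -0.3]
finger_gap: 94.0
finger_force: 0.0
```

servo_tool(
  motion=[
    [[0.077,0.39,0,0,0,0.022,0],[0.077,0.39,0,0,0,0.022,0],[0.077,0.39,0,0,0,0.022,0],[0.077,0.39,0,0,0,0.022,0],[0.077,0.39,0,0,0,0.022,0],[0.077,0.39,0,0,0,0.022,0],[0.077,0.39,0,0,0,0.022,0]],
  ],
)

```text
clock: 30.55
eef_pos: [577.1, 310.8, 193.2]
eef_rot: [-3.14, 0.001, 1.574]
wrist_force: [0.9, 0.3, 0.3]
finger_gap: 94.2
finger_force: 0.0
```

servo_tool(
  motion=[
    [[0,0.002,-0.05,0,0,-0.002,0],[0,0.002,-0.12,0,0,-0.002,0],[0,0.002,-0.18,0,0,-0.002,0],[0,0.002,-0.23,0,0,-0.002,0],[0,0.002,-0.27,0,0,-0.002,0],[0,0.002,-0.29,0,0,-0.002,0],[0,0.002,-0.301,0,0,-0.002,0],[0,0.002,-0.301,0,0,-0.002,0],[0,0.002,-0.301,0,0,-0.002,0.2],[0,0.002,-0.301,0,0,-0.002,0.38]],
  ],
  newtons=20,
)

```text
clock: 31.55
eef_pos: [577.7, 313.1, 44.9]
eef_rot: [3.14, -0.001, 1.568]
wrist_force: [-0.2, 0.1, 0.8]
finger_gap: 81.5
finger_force: 0.0
```

servo_tool(
  motion=[
    [[0,0,0,0,0,0,0.38],[0,0,0,0,0,0,0.7],[0,0,0,0,0,0,0.7],[0,0,0,0,0,0,0.7],[0,0,0,0,0,0,0.7],[0,0,0,0,0,0,0.7]],
  ],
)

```text
clock: 32.15
eef_pos: [577.4, 313.0, 43.9]
eef_rot: [3.141, -0.0, 1.568]
wrist_force: [1.6, 0.9, 2.1]
finger_gap: 55.4
finger_force: 20.0
```

servo_tool(
  motion=[
    [[0,0,0,0,0,0,0.7],[0,0,0.02,0,0,0,0.7],[0,0,0.06,0,0,0,0.7],[0,0,0.12,0,0,0,0.7],[0,0,0.19,0,0,0,0.7],[0.002,-0.01,0.25,0,0,0,0.7],[0.005,-0.04,0.29,0,0,0,0.7],[0.01,-0.09,0.3,0,0,0,0.7],[0.018,-0.15,0.3,0,0,0,0.7],[0.026,-0.22,0.3,0,0,0,0.7]],
  ],
  newtons=30,
)

```text
clock: 33.15
eef_pos: [590.0, 202.3, 194.3]
eef_rot: [-3.141, -0.0, 1.569]
wrist_force: [1.0, 0.3, -2.7]
finger_gap: 55.3
finger_force: 30.0
```

servo_tool(
  motion=[
    [[0.009,-0.08,0,0,0,0,0.7],[0.018,-0.16,0,0,0,0,0.7],[0.027,-0.24,0,0,0,0,0.7],[0.036,-0.3,0,0,0,0,0.7],[0.041,-0.33,0,0,0,0,0.7],[0.041,-0.336,-0.04,0,0,0,0.7],[0.041,-0.336,-0.09,0,0,0,0.7],[0.041,-0.336,-0.14,0,0,0,0.7],[0.041,-0.336,-0.19,0,0,0,0.7],[0.041,-0.336,-0.22,0,0,0,0.7]],
  ],
)

```text
clock: 34.15
eef_pos: [610.0, 35.5, 82.0]
eef_rot: [-3.139, -0.0, 1.569]
wrist_force: [-0.6, 0.5, -2.2]
finger_gap: 55.1
finger_force: 30.0
```

servo_tool(
  motion=[
    [[0,0,-0.03,0,0,0,0.7],[0,0,-0.055,0,0,0,0.7],[0,0,-0.067,0,0,0,0.7],[0,0,-0.073,0,0,0,0.7],[0,0,-0.076,0,0,0,0.7],[0,0,-0.078,0,0,0,0.7],[0,0,-0.079,0,0,0,0.7],[0,0,-0.079,0,0,0,0.7]],
  ],
)

```text
clock: 34.95
eef_pos: [610.9, 34.9, 44.6]
eef_rot: [3.141, -0.0, 1.568]
wrist_force: [-0.5, 0.5, -2.1]
finger_gap: 55.5
finger_force: 30.0
```

Exactly back over the spot (610.9, 34.9). I'll settle it and release.

servo_tool(
  motion=[
    [[0,0,-0.001,0,0,0,0.7],[0,0,-0.002,0,0,0,0.7],[0,0,-0.002,0,0,0,0.7]],
  ],
)

```text
clock: 35.25
eef_pos: [611.0, 34.9, 43.9]
eef_rot: [3.141, 0.0, 1.568]
wrist_force: [-2.1, -0.2, 5.3]
finger_gap: 55.4
finger_force: 30.0
```

servo_tool(
  motion=[
    [[0,0,0,0,0,0,0.38],[0,0,0,0,0,0,0.33],[0,0,0,0,0,0,0.2],[0,0,0,0,0,0,0.2],[0,0,0.01,0,0,0,0.2],[0,0,0.04,0,0,0,0.2],[0,0,0.1,0,0,0,0.2],[0,0,0.18,0,0,0,0.2],[0,0,0.26,0,0,0,0.1],[0,0,0.3,0,0,0,0]],
  ],
)

```text
clock: 36.25
eef_pos: [611.7, 35.0, 198.7]
eef_rot: [3.136, -0.0, 1.568]
wrist_force: [0.6, -1.0, -0.9]
finger_gap: 87.7
finger_force: 0.0
```

servo_tool(
  motion=[
    [[-0.485,0.512,0,0,0,0,0],[-0.485,0.512,0,0,0,0,0],[-0.485,0.512,0,0,0,0,0],[-0.485,0.512,0,0,0,0,0],[-0.485,0.512,0,0,0,0,0],[-0.485,0.512,0,0,0,0,0],[-0.485,0.512,0,0,0,0,0],[-0.485,0.512,0,0,0,0,0],[-0.485,0.512,0,0,0,0,0],[-0.485,0.512,0,0,0,0,0]],
  ],
)

```text
clock: 37.25
eef_pos: [369.0, 290.5, 194.0]
eef_rot: [3.141, -0.0, 1.567]
wrist_force: [-0.2, -0.8, 0.2]
finger_gap: 94.1
finger_force: 0.0
```

servo_tool(
  motion=[
    [[0,0,-0.05,0,0,0,0],[0,0,-0.12,0,0,0,0],[0,0,-0.18,0,0,0,0],[0,0,-0.23,0,0,0,0],[0,0,-0.27,0,0,0,0],[0,0,-0.29,0,0,0,0],[0,0,-0.301,0,0,0,0],[0,0,-0.301,0,0,0,0],[0,0,-0.301,0,0,0,0.2],[0,0,-0.301,0,0,0,0.38]],
  ],
  newtons=20,
)

```text
clock: 38.25
eef_pos: [368.7, 291.2, 43.6]
eef_rot: [3.14, -0.001, 1.568]
wrist_force: [0.0, 0.6, 0.0]
finger_gap: 81.6
finger_force: 0.0
```

servo_tool(
  motion=[
    [[0,0,0,0,0,0,0.38],[0,0,0,0,0,0,0.7],[0,0,0,0,0,0,0.7],[0,0,0,0,0,0,0.7],[0,0,0,0,0,0,0.7],[0,0,0,0,0,0,0.7]],
  ],
)

```text
clock: 38.85
eef_pos: [368.4, 291.0, 43.0]
eef_rot: [3.141, -0.0, 1.568]
wrist_force: [0.4, 0.5, 2.4]
finger_gap: 55.5
finger_force: 20.0
```

servo_tool(
  motion=[
    [[0,0,0,0,0,0,0.7],[0,0,0.02,0,0,0,0.7],[0,0,0.06,0,0,0,0.7],[0,0,0.12,0,0,0,0.7],[0,0,0.19,0,0,0,0.7],[0.005,-0.01,0.25,0,0,0,0.7],[0.025,-0.04,0.29,0,0,0,0.7],[0.06,-0.09,0.3,0,0,0,0.7],[0.1,-0.15,0.3,0,0,0,0.7],[0.14,-0.21,0.3,0,0,0,0.7]],
  ],
  newtons=30,
)

```text
clock: 39.85
eef_pos: [438.4, 184.8, 193.2]
eef_rot: [-3.141, 0.0, 1.569]
wrist_force: [0.3, 1.0, -4.8]
finger_gap: 55.3
finger_force: 30.0
```

servo_tool(
  motion=[
    [[0.046,-0.07,0,0,0,0,0.7],[0.092,-0.14,0,0,0,0,0.7],[0.138,-0.21,0,0,0,0,0.7],[0.184,-0.28,0,0,0,0,0.7],[0.23,-0.35,0,0,0,0,0.7],[0.276,-0.42,0,0,0,0,0.7],[0.322,-0.49,0,0,0,0,0.7],[0.355,-0.54,0,0,0,0,0.7],[0.366,-0.56,0,0,0,0,0.7],[0.366,-0.56,-0.02,0,0,0,0.7]],
  ],
)

```text
clock: 40.85
eef_pos: [621.6, -95.0, 183.1]
eef_rot: [3.141, 0.0, 1.567]
wrist_force: [-0.8, 0.4, -3.9]
finger_gap: 55.6
finger_force: 30.0
```

servo_tool(
  motion=[
    [[0,0,-0.05,0,0,0,0.7],[0,0,-0.1,0,0,0,0.7],[0,0,-0.15,0,0,0,0.7],[0,0,-0.2,0,0,0,0.7],[0,0,-0.235,0,0,0,0.7],[0,0,-0.26,0,0,0,0.7],[0,0,-0.27,0,0,0,0.7],[0,0,-0.275,0,0,0,0.7],[0,0,-0.277,0,0,0,0.7],[0,0,-0.278,0,0,0,0.7]],
  ],
)

```text
clock: 41.85
eef_pos: [621.6, -94.0, 44.6]
eef_rot: [3.141, 0.0, 1.568]
wrist_force: [-0.2, -0.0, -4.6]
finger_gap: 55.4
finger_force: 30.0
```

servo_tool(
  motion=[
    [[0,0,-0.001,0,0,0,0.7],[0,0,-0.002,0,0,0,0.7],[0,0,-0.003,0,0,0,0.7],[0,0,-0.003,0,0,0,0.7]],
  ],
)

```text
clock: 42.25
eef_pos: [621.5, -94.1, 43.0]
eef_rot: [3.141, 0.0, 1.568]
wrist_force: [-2.5, 0.8, 4.0]
finger_gap: 55.0
finger_force: 30.0
```

servo_tool(
  motion=[
    [[0,0,0,0,0,0,0.38],[0,0,0,0,0,0,0.33],[0,0,0,0,0,0,0.2],[0,0,0,0,0,0,0.2],[0,0,0.01,0,0,0,0.2],[0,0,0.04,0,0,0,0.2],[0,0,0.1,0,0,0,0.2],[0,0,0.18,0,0,0,0.2],[0,0,0.26,0,0,0,0.1],[0,0,0.302,0,0,0,0]],
  ],
)

```text
clock: 43.25
eef_pos: [622.1, -94.2, 198.7]
eef_rot: [3.136, 0.001, 1.568]
wrist_force: [-0.5, 0.0, -0.9]
finger_gap: 87.7
finger_force: 0.0
```

servo_tool(
  motion=[
    [[-0.297,0.792,0,0,0,-0.5,0],[-0.297,0.792,0,0,0,-0.5,0],[-0.297,0.792,0,0,0,-0.5,0],[-0.297,0.792,0,0,0,-0.5,0],[-0.297,0.792,0,0,0,-0.5,0],[-0.297,0.792,0,0,0,-0.5,0],[-0.297,0.792,0,0,0,-0.5,0],[-0.297,0.792,0,0,0,-0.5,0],[-0.297,0.792,0,0,0,-0.5,0],[-0.297,0.792,0,0,0,-0.5,0]],
  ],
)

```text
clock: 44.25
eef_pos: [471.0, 305.7, 194.7]
eef_rot: [-3.14, -0.001, 0.144]
wrist_force: [0.3, -0.8, -0.2]
finger_gap: 94.2
finger_force: 0.0
```

servo_tool(
  motion=[
    [[0,0,0,0,0,-0.022,0],[0,0,0,0,0,-0.022,0]],
  ],
)

```text
clock: 44.45
eef_pos: [472.7, 302.3, 194.5]
eef_rot: [-3.141, -0.001, 0.077]
wrist_force: [-0.0, 0.3, -0.2]
finger_gap: 93.9
finger_force: 0.0
```

servo_tool(
  motion=[
    [[0,0,-0.05,0,0,-0.022,0],[0,0,-0.12,0,0,-0.022,0],[0,0,-0.18,0,0,-0.022,0],[0,0,-0.23,0,0,-0.022,0],[0,0,-0.27,0,0,-0.022,0],[0,0,-0.29,0,0,-0.022,0],[0,0,-0.301,0,0,-0.022,0],[0,0,-0.301,0,0,-0.022,0],[0,0,-0.301,0,0,-0.022,0.2],[0,0,-0.301,0,0,-0.022,0.39]],
  ],
  newtons=20,
)

```text
clock: 45.45
eef_pos: [473.2, 302.2, 43.8]
eef_rot: [-3.141, -0.001, 0.008]
wrist_force: [-1.0, 0.1, -0.9]
finger_gap: 81.1
finger_force: 0.0
```

servo_tool(
  motion=[
    [[0,0,0,0,0,0,0.39],[0,0,0,0,0,0,0.7],[0,0,0,0,0,0,0.7],[0,0,0,0,0,0,0.7],[0,0,0,0,0,0,0.7],[0,0,0,0,0,0,0.7]],
  ],
)

```text
clock: 46.05
eef_pos: [472.8, 301.9, 42.9]
eef_rot: [3.142, -0.0, 0.008]
wrist_force: [0.2, -0.6, 2.0]
finger_gap: 53.6
finger_force: 20.0
```

servo_tool(
  motion=[
    [[0,0,0,0,0,0,0.7],[0,0,0.02,0,0,0,0.7],[0,0,0.06,0,0,0,0.7],[0,0,0.12,0,0,0,0.7],[0,0,0.19,0,0,0,0.7],[0.002,-0.01,0.25,0,0,0,0.7],[0.01,-0.04,0.29,0,0,0,0.7],[0.02,-0.09,0.3,0,0,0,0.7],[0.035,-0.15,0.3,0,0,0,0.7],[0.052,-0.22,0.3,0,0,0,0.7]],
  ],
  newtons=30,
)

```text
clock: 47.05
eef_pos: [498.7, 191.3, 193.5]
eef_rot: [-3.141, -0.0, 0.009]
wrist_force: [1.1, 0.0, -1.9]
finger_gap: 53.2
finger_force: 29.9
```

servo_tool(
  motion=[
    [[0.018,-0.08,0,0,0,0,0.7],[0.036,-0.16,0,0,0,0,0.7],[0.055,-0.24,0,0,0,0,0.7],[0.073,-0.32,0,0,0,0,0.7],[0.09,-0.39,0,0,0,0,0.7],[0.1,-0.43,0,0,0,0,0.7],[0.102,-0.451,0,0,0,0,0.7],[0.102,-0.451,-0.02,0,0,0,0.7],[0.102,-0.451,-0.07,0,0,0,0.7]],
  ],
)

```text
clock: 47.95
eef_pos: [550.4, -32.8, 158.7]
eef_rot: [3.141, -0.003, 0.008]
wrist_force: [0.6, 0.1, -2.4]
finger_gap: 53.1
finger_force: 29.9
```

servo_tool(
  motion=[
    [[0,0,-0.05,0,0,0,0.7],[0,0,-0.1,0,0,0,0.7],[0,0,-0.15,0,0,0,0.7],[0,0,-0.185,0,0,0,0.7],[0,0,-0.21,0,0,0,0.7],[0,0,-0.22,0,0,0,0.7],[0,0,-0.225,0,0,0,0.7],[0,0,-0.227,0,0,0,0.7],[0,0,-0.227,0,0,0,0.7]],
  ],
)

```text
clock: 48.85
eef_pos: [550.1, -33.5, 44.9]
eef_rot: [3.141, -0.001, 0.008]
wrist_force: [-0.3, 0.1, -1.8]
finger_gap: 53.2
finger_force: 29.9
```

servo_tool(
  motion=[
    [[0,0,-0.001,0,0,0,0.7],[0,0,-0.002,0,0,0,0.7],[0,0,-0.003,0,0,0,0.7],[0,0,-0.003,0,0,0,0.7]],
  ],
)

```text
clock: 49.25
eef_pos: [549.9, -33.6, 43.0]
eef_rot: [3.142, -0.0, 0.008]
wrist_force: [0.4, -0.1, -0.7]
finger_gap: 52.9
finger_force: 30.0
```

servo_tool(
  motion=[
    [[0,0,-0.001,0,0,0,0.7],[0,0,-0.001,0,0,0,0.39],[0,0,-0.001,0,0,0,0.35],[0,0,-0.001,0,0,0,0.2],[0,0,0,0,0,0,0.15],[0,0,0.03,0,0,0,0.1],[0,0,0.1,0,0,0,0.1],[0,0,0.18,0,0,0,0],[0,0,0.26,0,0,0,0],[0,0,0.31,0,0,0,0]],
  ],
)

```text
clock: 50.25
eef_pos: [550.3, -33.6, 201.0]
eef_rot: [3.141, -0.003, 0.008]
wrist_force: [-0.5, 0.0, -0.3]
finger_gap: 93.6
finger_force: 0.0
```

servo_tool(
  motion=[
    [[-0.04,-0.04,0.02,0,0,0,0],[-0.04,-0.04,0.02,0,0,0,0],[-0.04,-0.04,0.02,0,0,0,0]],
  ],
)

```text
clock: 50.55
eef_pos: [529.8, -53.6, 207.8]
eef_rot: [-3.142, -0.0, 0.007]
wrist_force: [-0.7, 0.4, -0.5]
finger_gap: 94.0
finger_force: 0.0
```

Run:
```python
from tops import *
C['propa']=(496.2,53.5,52);C['propb']=(492.1,-123.7,52);tops('wrist')
cam('side','s5.png')
```

```text
vase [611.  35.] 23.5 z90 104.3 3300
pot [0 0] 0 z90 12.3 0
bottle [621.5 -94. ] 18.0 z90 105.9 2006
tumbler [549.7 -33.9] 25.4 z90 353.7 3166
propa [497.1  53.7] 15.0 z90 51.6 794
propb [ 493.1 -123.4] 15.0 z90 51.5 787
```

View pics/s5.png

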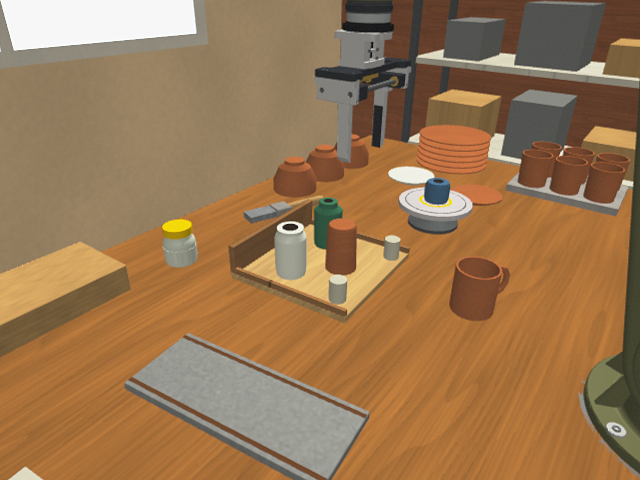

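The view shows everything in place: vase (291,250), bottle (328,225) and tumbler (341,247) are within 0.5 mm of their starting spots. The pot is on the ring at (437,192), the props haven't moved, and the arm is clear.

```bash
python3 -c "
from cell import manip
print(manip.sign_off())"
```

```text
the job is handed in; nothing more can be done
None
```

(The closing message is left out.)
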